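# Snug a sleeve in the star-wheel clamp through its access slot

### The job

Take the adjusting bar out of its stand, put its blade down through the slot in the clamping fixture's cover and turn the star wheel inside, tooth by tooth, by pushing its upper teeth away from the robot, until the jaw has closed on the steel sleeve and holds it snugly against the vee. The sleeve is thin, so stop as soon as you feel the wheel go firm and do not force anything. Then stand the bar back upright in its stand, let go, and leave the hex key and the tin where they are.

Things in the scene. Friction and masses are not known exactly. Their poses are not given: they have to be found in the camera images.
- fixture: Clamping fixture fixed to the bench: dark steel base plate 90 (x) x 220 (y) x 12 mm high; origin at the centre of its underside, x roughly away from the robot, z up. Grey housing 86 x 44 mm at the -y end (centre y = -70 mm) with a slot in its 6 mm aluminium cover, whose top is 79 mm above the bench; jaw in the middle; steel vee at the +y end, opening toward -y.
- slot (a point): Centre of the slot's mouth, in the top surface of the cover; axes as the fixture's. The slot is 48 mm long along x and 14 mm wide along y. A stroke of the blade from x = -17 mm to +13 mm with its tip 20 mm below the cover's top pushes a tooth; if the tip lands on a tooth (feel it with 4 N) instead of going down, lift it and try 6 mm further toward +x.
- jaw: Steel jaw plate 52 x 12 x 42 mm, slides toward the fixture's +y; origin on the spindle axis, 42 mm above the bench, pressing face 7 mm toward +y from it. Starts 12 to 20 mm from closed: two to four strokes. When it holds the sleeve the push at the blade rises: about 10 N is snug (20 N on the sleeve), over 14 N overloads the sleeve (40 N).
- test_sleeve: Plain thin steel sleeve, 36 mm outside diameter, 24 mm high, standing loose on the fixture's base between jaw and vee; origin at the centre of its underside.
- bar: Adjusting bar, 103 mm tall, upright in the stand. Origin at the centre of the blade's tip, z up along the bar. Steel blade 5 mm thick (x) by 8 mm wide (y) up to 26 mm from the tip, then a 9 mm round shank, a 30 mm collar from 45 to 51 mm, and a black square handle 24 x 24 mm from 51 to 103 mm (flats along x and y). Weighs about 0.12 kg.
- stand: Fixed aluminium block 70 x 70 x 50 mm with a vertical 16 mm round hole through its middle; origin at the centre of its underside, the hole's mouth 50 mm above it. The bar stands in the hole with its collar on the block's top (tip 5 mm above the bench).
- hex_key: Bent black hex key, 88 mm long, 6 mm thick, lying loose left of the stand; bystander.
- parts_tin: Round tin 64 mm across, 22 mm high, lying loose right of the fixture; bystander.
- wheel_axis (a point): Fixed point on the axis (along the fixture's y) of the six-toothed star wheel, under the slot, 42 mm above the bench. Tooth tips at 26 mm radius, hub 13 mm, teeth 7 mm thick, 12 mm wide; starting angle unknown. Pushing its upper teeth toward +x drives the jaw 6.3 mm per tooth (60 degrees). It stays where left; turning it free takes about 4 to 5 N at the blade.

How it is judged:
By the outcome, as a careful person would: the job done as asked, in the order asked, and still so for the second after the job is handed in, with the robot touching nothing.
It also fails if it takes over 72 s, if anything falls off the work surface, if the arm or the gripper's body presses on something with over 40 N, if the wrist force passes 120 N, or if a joint passes its speed limit or range.

### The arm

A 6-joint arm with a two-finger parallel gripper is mounted at the origin on a cart in front of the work surface, level with it; the furniture and walls round the work are solid. World frame = base frame: x ahead of the robot, y to its left, z up, the work surface at z = 0. Lengths are in m, angles in degrees, forces in N, time in s.
With the tool pointing down it reaches from about 0.4 to 0.825 m from the base axis. Payload 7 kg.
Tool frame: the origin (TCP) lies midway between the tips of the shut fingers; the grasp point (between the pads) lies 19 mm behind it; z points along the fingers, y is the direction in which the jaws open and shut (so a half turn about z gives the same grasp; the last joint's range is limited). The gripper opens to 88 mm and grips with 3 to 60 N. Pads are 19 mm wide; open, the fingers measure 130 mm over their backs; the gripper's body (78 mm by 193 mm) begins 47 mm behind the grasp point.
Start: joints at [-56.717, 20.546, 0.682, 0, -70.136, -16.507], TCP at [0.195, -0.646, 0.227] pointing down, gripper open.
Joint ranges: [-176.03, 176.03], [-82.01, 121.73], [-58.28, 71.71], [-173.87, 95.51], [-174.79, -0.11], [-173.66, 173.66]. Speed limits (degrees/s): [136.94, 136.94, 172.46, 180, 180, 180].

### API

Orientations are given as [roll, pitch, yaw] about the fixed x, y, z axes, in that order (R = Rz(yaw) Ry(pitch) Rx(roll)).
In Python, from plant import sensors, cams, job gives the robot as it stands.
- The arm moves only by the tool move_arm, never from a script. Its argument "commands" is a list of rows, each a list of 7 numbers: the finger opening in cm, from 0 to 8.76, then the shift along the tool's x, y, z in cm, then the turn, a rotation vector about the tool's x, y, z in rad. In form: [[hand, x, y, z, wx, wy, wz], ...]. A call has exactly 8 rows; each row is the pose to reach, as a shift and turn from the pose commanded when the call began, along the tool's axes at that moment; what a row does not reach only later rows make up. A row lasts 1/8 s, in which the tool goes at most 62.5 mm and 10.7 degrees, less where a joint would pass 70% of its speed; a pose out of reach is approached as far as the arm can. A call with a gripper value outside its range is refused whole. The fingers move at their own pace and stop on an object; the grip force is fixed at half the most. Time passes only in rows, so rows that repeat a pose let the fingers close, or fill a call up. It gives the time, the measured TCP pose, the force and the opening at its end, in the units of the state.
- sensors.get_obs(): the state, without advancing time (a new reading comes with each control period).
- cams.snapshot(name): name is "side" or "top"; returns a dict with "frame" (420x560x3 uint8, red, green, blue), "camera_matrix" (3x3 intrinsics, pixels), "dist_coeffs" ([k1, k2, p1, p2, k3] as OpenCV has them; the pictures are not rectified), "R" (3x3) and "t" (3): a world point X has camera coordinates R X + t. Camera axes: x right, y down, z forward; pixel columns grow to the right and rows downward; lengths in m; the calibration is good to about 2 mm. A picture is of the moment at which its call begins. There is no depth.
- job.close_job(): hands the job in, once; it reports no verdict.
The state is a dict: "clock": time; "joint_pos": joint angles; "qvel": joint speeds; "tau": joint torques, N m; "tool_pos": TCP position; "orientation": TCP orientation; "force": force on the tool from outside, world axes, zero at the start; "moment": the same for the moment, N m; "opening": finger opening in m.
Only numpy, scipy, OpenCV 4.12 (cv2) and the standard library are available. Lean on these libraries where they do the work, as an engineer would, in place of code of your own. Each camera call takes 0.05 s, during which the arm holds its last target.

## Working session

There is one attempt and no reset: what is moved stays moved. The work goes in short steps, Python scripts to look and compute and a tool call to move; the robot and the scene stay as the last step left them, time stands still between calls to the robot, and variables do not carry over. Pictures are saved under pics/ and viewed, and the job is handed in when it is done.

Besides the shell and the picture viewer there is one more tool, called in YAML: its name, and indented under it one key for each argument. move_arm: Moves the arm, as the interface text tells. Its arguments: {"type":"object","properties":{"commands":{"type":"array"}},"required":["commands"]}

```bash
ls; mkdir -p pics; python3 - <<'E'
from plant import sensors,cams
import cv2,numpy as np
print(sensors.get_obs())
for n in("side","top"):
    s=cams.snapshot(n);cv2.imwrite(f"pics/{n}0.png",s["frame"][:,:,::-1])
    print(n,s["camera_matrix"],s["dist_coeffs"],s["R"],s["t"],-s["R"].T@s["t"])
E
```

```text
pics
{'clock': 0.0, 'joint_pos': array([-5.67170624e+01,  2.05908116e+01,  6.31933581e-01, -1.94642967e-02,
       -7.01362686e+01, -1.65070438e+01]), 'qvel': array([ 0.08608167, -0.00767358,  0.00635702,  0.14349475, -0.02740858,
        0.03145197]), 'tau': array([-1.72493870e-03, -5.82717276e+01,  2.93054259e+01,  6.99711174e+00,
        6.94550079e-03, -1.78028963e-04]), 'tool_pos': array([ 0.19464441, -0.64579649,  0.22561782]), 'orientation': array([ 1.79903576e+02, -9.49339832e-03, -1.63230727e+02]), 'force': array([-0.4880692 , -0.05047114, -0.33608606]), 'moment': array([ 0.03454882, -0.04257557, -0.05112519]), 'opening': 0.08745337913100028}
side [[420.13031349   0.         271.66773914]
 [  0.         420.13031349 197.51085327]
 [  0.           0.           1.        ]] [-0.00102458  0.          0.          0.          0.        ] [[-0.91336553 -0.4071232   0.00375654]
 [-0.26669249  0.59129199 -0.76108403]
 [ 0.30763376 -0.69614976 -0.64864242]] [0.42231605 0.16083427 0.93937655] [0.13963828 0.7307814  0.73014143]
top [[399.38947351   0.         277.76701513]
 [  0.         399.38947351 210.94428356]
 [  0.           0.           1.        ]] [-0.10186293  0.          0.          0.          0.        ] [[ 0.00498684 -0.99998641  0.00152179]
 [-0.99636738 -0.00509816 -0.08500624]
 [ 0.08501284 -0.00109235 -0.99637926]] [8.35771342e-04 4.26845073e-01 1.04623810e+00] [0.33634667 0.00415474 1.07873316]
```

View pics/side0.png

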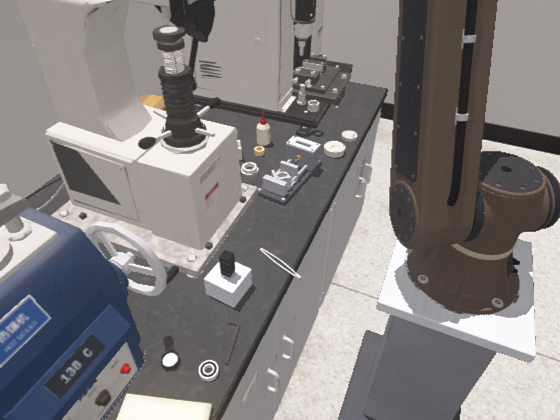

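View pics/top0.png

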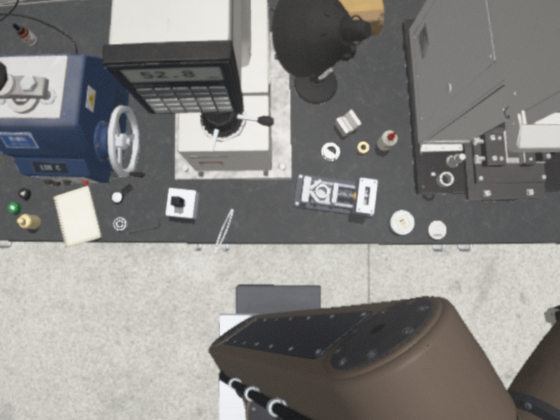

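The top view shows the stand near (182,204) and the fixture near (337,195). Its housing with the slot is near (367,197) and the sleeve near (321,192). The side view shows the stand near (228,277) and the fixture near (290,175). I'll zoom in on both.

```bash
python3 - <<'E'
import cv2
t=cv2.imread("pics/top0.png");s=cv2.imread("pics/side0.png")
a=cv2.resize(t[165:225,285:385],None,fx=6,fy=6,interpolation=cv2.INTER_CUBIC)
cv2.imwrite("pics/zt_fix.png",a)
b=cv2.resize(t[175:235,150:210],None,fx=8,fy=8,interpolation=cv2.INTER_CUBIC)
c=cv2.resize(s[240:310,195:265],None,fx=8,fy=8,interpolation=cv2.INTER_CUBIC)[:480,:]
cv2.imwrite("pics/z_stand.png",cv2.resize(cv2.hconcat([b,c[:, :320*1]]) ,None,fx=1,fy=1))
d=cv2.resize(s[125:205,245:345],None,fx=7,fy=7,interpolation=cv2.INTER_CUBIC)
cv2.imwrite("pics/zs_fix.png",d)
cv2.imwrite("pics/zs_stand.png",c)
E
```

```text
(no output)
```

View pics/zt_fix.png

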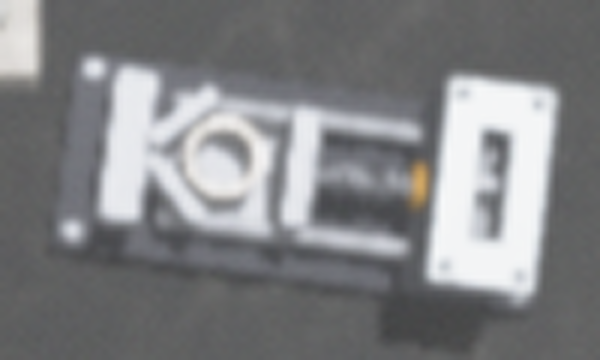

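View pics/z_stand.png

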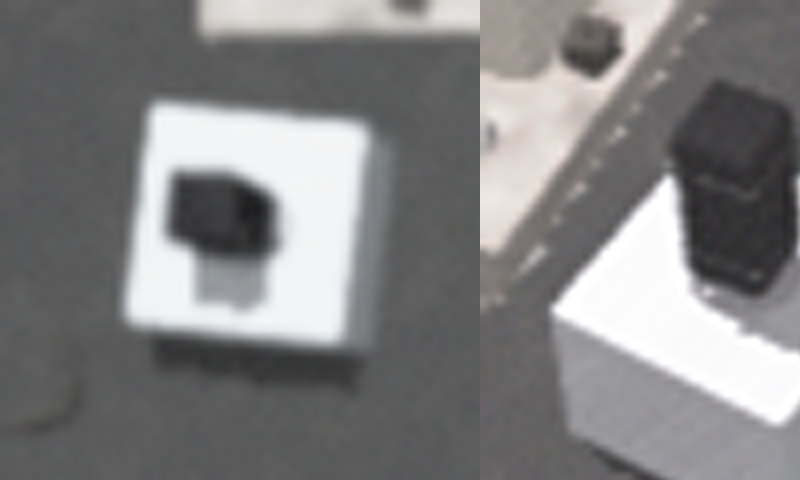

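View pics/zs_fix.png

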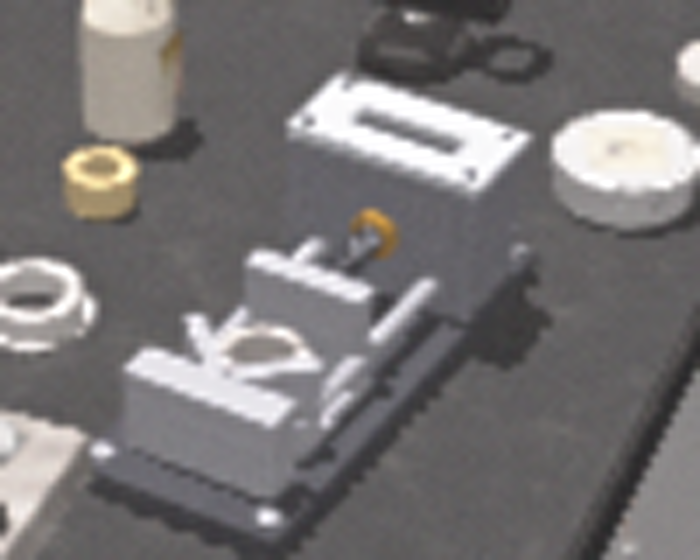

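View pics/zs_stand.png

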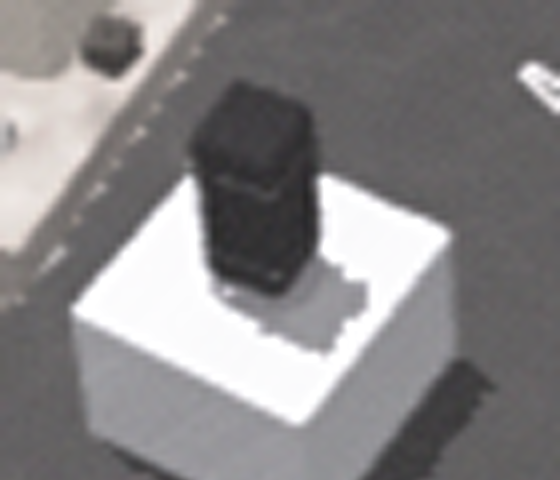

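```bash
cat > h.py <<'E'
import cv2,numpy as np
from plant import sensors,cams
def ray(s,uv,z):
    uv=np.asarray(uv,float).reshape(-1,1,2)
    n=cv2.undistortPoints(uv,s["camera_matrix"],s["dist_coeffs"]).reshape(-1,2)
    d=np.c_[n,np.ones(len(n))]@s["R"]; C=-s["R"].T@s["t"]
    return C+d*((z-C[2])/d[:,2])[:,None]
def proj(s,X):
    rv=cv2.Rodrigues(s["R"])[0]
    return cv2.projectPoints(np.asarray(X,float).reshape(-1,1,3),rv,s["t"],s["camera_matrix"],s["dist_coeffs"])[0].reshape(-1,2)
def blob(s,roi,z,lo=200,hi=256):
    x0,y0,x1,y1=roi;f=4
    g=cv2.cvtColor(s["frame"],cv2.COLOR_RGB2GRAY)[y0:y1,x0:x1]
    g=cv2.resize(g,None,fx=f,fy=f,interpolation=cv2.INTER_LINEAR)
    m=((g>=lo)&(g<hi)).astype(np.uint8)
    c=max(cv2.findContours(m,cv2.RETR_EXTERNAL,cv2.CHAIN_APPROX_NONE)[0],key=cv2.contourArea).reshape(-1,2)
    uv=(c+.5)/f-.5+[x0,y0]
    W=ray(s,uv,z)[:,:2]
    return uv,W,cv2.minAreaRect((W*1000).astype(np.float32))
E
python3 - <<'E'
from h import *
S={n:cams.snapshot(n) for n in("side","top")}
print("cover top",blob(S["top"],(352,172,384,222),.079,170)[2])
print("cover side",blob(S["side"],(284,133,325,155),.079,190)[2])
print("stand top",blob(S["top"],(160,182,200,222),.05,215)[2])
print("stand side",blob(S["side"],(200,255,256,300),.05,215)[2])
g=cv2.cvtColor(S["top"]["frame"],cv2.COLOR_RGB2GRAY)
print(g[180:212:1,352:382])
print("hdl top", ray(S["top"],[[175,199.5]],.108))
# handle top: side
print("hdl side",ray(S["side"],[[195+255/8,240+125/8]],.103+.005))
E
```

```text
cover top ((461.9362487792969, -221.65673828125), (47.2537841796875, 90.70619201660156), 82.09940338134766)
cover side ((464.8047790527344, -220.18836975097656), (47.56716537475586, 87.81275939941406), 82.62495422363281)
stand top ((445.188720703125, 257.086669921875), (70.02227020263672, 69.77091979980469), 84.60275268554688)
stand side ((446.9821472167969, 258.6062316894531), (70.67118072509766, 70.63227844238281), 84.10641479492188)
[[103 101 100  99  96  94 107 162 219 214 206 230 244 245 244 244 243 243
  243 243 240 230 222 220 208 164 116 100  97  99]
 [107 107 103 103  98  93 108 170 226 226 225 237 244 245 245 245 245 245
  245 245 244 235 219 224 226 192 127 103 100  98]
 [114 116 111 103  95  92 113 182 238 243 243 244 245 245 245 245 245 245
  245 245 244 234 204 216 225 190 126 102 102  99]
 [117 114 110 100  93  93 117 191 241 245 245 245 245 245 245 245 245 245
  245 245 244 240 227 232 227 176 118  99  98  99]
 [129 124 116  99  93  94 125 200 242 245 245 245 245 245 244 245 245 245
  245 245 245 244 244 243 230 171 112  98  99  97]
 [167 155 135 108  96  95 132 208 2
[... 2731 characters left out ...]
1 181 239 242 239 242 244 244 244 244 244 244 244 244 244
  244 244 244 238 195 126  99  98  99  98  97  98]
 [101  95  94 116 188 236 228 221 236 243 244 244 244 244 244 244 244 244
  244 243 243 234 183 116  96  99  98  99  98 100]
 [ 88  91  94 120 193 232 212 207 231 243 244 244 244 244 244 244 244 244
  241 236 237 230 171 112  99  97  98  99  96  98]
 [ 87  90  93 123 193 231 224 224 234 242 244 244 244 244 244 244 244 242
  232 213 223 225 165 108  97  98  99  97  98  98]
 [ 89  94  93 114 163 206 210 212 218 227 234 238 240 241 242 242 242 241
  229 210 219 221 158 105  98  98  96  99  98  98]]
hdl top [[0.44614874 0.25618607 0.108     ]]
hdl side [[0.44325643 0.25987988 0.108     ]]
```

```bash
python3 - <<'E'
from h import *
S={n:cams.snapshot(n) for n in("side","top")}
t=S["top"]["frame"][90:240,100:300];cv2.imwrite("pics/zt_press.png",cv2.resize(t,None,fx=4,fy=4,interpolation=cv2.INTER_CUBIC)[:,:,::-1])
t=S["side"]["frame"][80:320,50:290];cv2.imwrite("pics/zs_press.png",cv2.resize(t,None,fx=2.5,fy=2.5,interpolation=cv2.INTER_CUBIC)[:,:,::-1])
for p in [(175,178),(290,178),(178,110)]: print(p,ray(S["top"],[p],0.0),ray(S["top"],[p],0.2))
print(ray(S["top"],[[175.5,200.9]],.108))
E
```

```text
(175, 178) [[0.51785847 0.28601134 0.        ]] [[0.4842057  0.23375438 0.2       ]]
(290, 178) [[ 0.51889613 -0.03000098  0.        ]] [[ 0.48505098 -0.02366842  0.2       ]]
(178, 110) [[0.71136169 0.28446487 0.        ]] [[0.6418329  0.23249463 0.2       ]]
[[0.44268739 0.25484051 0.108     ]]
```

View pics/zt_press.png

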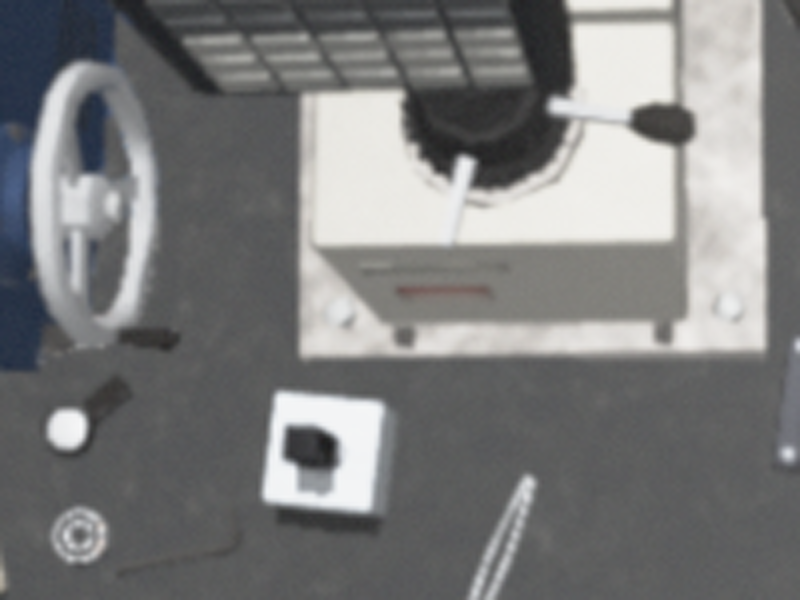

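View pics/zs_press.png

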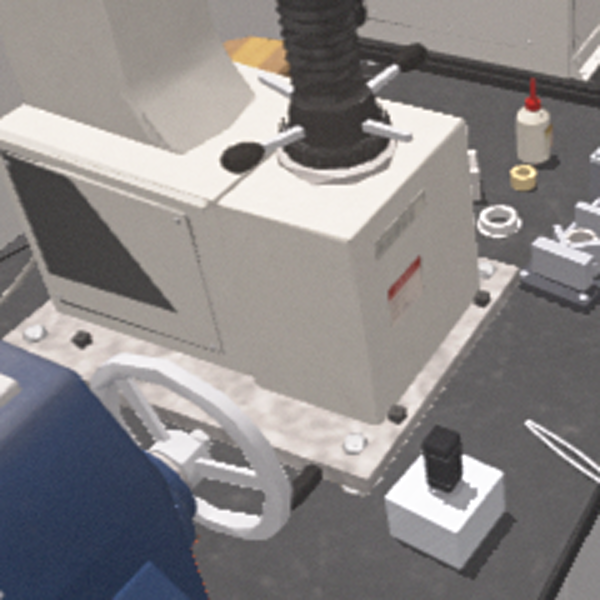

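```bash
python3 - <<'E'
from h import *
S={n:cams.snapshot(n) for n in("side","top")}
def tri(a,b):
    P=[];n=[]
    for k,p in(("top",a),("side",b)):
        s=S[k];P.append(np.c_[s["R"],s["t"]]);n.append(cv2.undistortPoints(np.array([[p]],float),s["camera_matrix"],s["dist_coeffs"]).reshape(2,1))
    X=cv2.triangulatePoints(P[0],P[1],n[0],n[1]).ravel();X=X[:3]/X[3]
    return X,[proj(S[k],X)[0]-p for k,p in(("top",a),("side",b))]
print("knob",tri((100+175/4,90+340/4),(50+298/2.5,80+490/2.5)))
print("knob end",tri((100+178/4,90+338/4),(50+315/2.5,80+475/2.5)))
print("wheel low rim",tri((100+95/4,90+340/4),(50+240/2.5,80+532/2.5)))
print("press corner top",tri((100+316/4,90+245/4),(50+352/2.5,80+240/2.5)))
print("press corner bot",tri((100+385/4,90+320/4),(50+380/2.5,80+420/2.5)))
E
```

```text
knob (array([0.51492402, 0.34266915, 0.10010498]), [array([-1.03384288, -2.4731342 ]), array([3.4982548 , 0.80960203])])
knob end (array([0.50914046, 0.3341858 , 0.11291122]), [array([-0.24153921, -0.60298383]), array([0.84411722, 0.20094218])])
wheel low rim (array([0.51981874, 0.39494168, 0.10695897]), [array([-2.17786714, -4.8424718 ]), array([7.2326943 , 1.70584672])])
press corner top (array([0.53481874, 0.21538322, 0.24470367]), [array([-0.02496549, -0.06070922]), array([0.07339194, 0.01836398])])
press corner bot (array([0.53167667, 0.21778309, 0.04877897]), [array([-0.10127602, -0.26402525]), array([0.33467463, 0.07324048])])
```

```bash
cat >> h.py <<'E'
from scipy.spatial.transform import Rotation as Ro
def plan(T,yaw,tilt=True):
    o=sensors.get_obs();R=Ro.from_euler('xyz',o["orientation"],degrees=True)
    d=R.inv().apply(np.array(T)-o["tool_pos"])*100
    w=(R.inv()*Ro.from_euler('xyz',[180,0,yaw],degrees=True)).as_rotvec()
    print("shift cm",d.round(2),"rot",w.round(4),"len",np.linalg.norm(d).round(1),"t",o["clock"])
def st():
    o=sensors.get_obs()
    print("t",round(o["clock"],2),"pos",(o["tool_pos"]*1000).round(1),"ori",o["orientation"].round(2),"F",o["force"].round(2),"M",o["moment"].round(2),"open",round(o["opening"]*1000,1),"j",o["joint_pos"].round(1))
E
python3 -c "
from h import *
plan([.45,-.2,.2256],-185.6)"
```

```text
shift cm [-37.31  35.36   0.09] rot [ 2.000e-04 -1.000e-04  3.905e-01] len 51.4 t 0.4
```

move_arm:
  commands:
    - [8.76,-4.6,4.4,0,0,0,0.05]
    - [8.76,-9.2,8.8,0,0,0,0.1]
    - [8.76,-13.8,13.2,0,0,0,0.15]
    - [8.76,-18.4,17.6,0,0,0,0.2]
    - [8.76,-23,22,0,0,0,0.25]
    - [8.76,-27.6,26.4,0,0,0,0.3]
    - [8.76,-32.2,30.8,0,0,0,0.35]
    - [8.76,-36.8,35.2,0,0,0,0.391]

```text
clock: 1.4
tool_pos: [0.4418, -0.2092, 0.2271]
orientation: [-180.0, 0.1, 174.3]
force: [1.8, -0.6, 0.4]
opening: 0.0874
```

```bash
python3 -c "
from h import *
st()
plan([.445,.2575,.18],-185.6)"
```

```text
t 1.4 pos [ 441.8 -209.2  227.1] ori [-1.800e+02  7.000e-02  1.743e+02] F [ 1.8  -0.57  0.44] M [-0.12 -0.16 -0.06] open 87.4 j [ -2.2   2.7 -22.1   0.  -65.1 -93.5]
shift cm [ 4.32 46.47  4.7 ] rot [-0.      0.0013 -0.0018] len 46.9 t 1.4
```

move_arm:
  commands:
    - [8.76,0.5,5.8,0.5,0,0,0]
    - [8.76,1.1,11.6,1,0,0,0]
    - [8.76,1.6,17.4,1.6,0,0,0]
    - [8.76,2.2,23.2,2.3,0,0,0]
    - [8.76,2.7,29,3,0,0,0]
    - [8.76,3.3,34.8,3.6,0,0,0]
    - [8.76,3.8,40.6,4.2,0,0,0]
    - [8.76,4.3,46.4,4.7,0,0,0]

```text
clock: 2.4
tool_pos: [0.4434, 0.257, 0.1798]
orientation: [180.0, 0.0, 174.4]
force: [0.7, -0.1, 1.1]
opening: 0.0874
```

```bash
python3 -c "
from h import *
st()
plan([.4445,.257,.062],-185.6)
S={n:cams.snapshot(n) for n in('side','top')}
a=S['top']['frame'][130:270,80:280];b=S['side']['frame'][140:340,120:320]
cv2.imwrite('pics/a_t.png',cv2.resize(a,None,fx=4,fy=4)[:,:,::-1]);cv2.imwrite('pics/a_s.png',cv2.resize(b,None,fx=3,fy=3)[:,:,::-1])
"
```

```text
t 2.4 pos [443.4 257.  179.8] ori [1.7996e+02 3.0000e-02 1.7440e+02] F [ 0.69 -0.08  1.06] M [-0.08 -0.16 -0.02] open 87.4 j [  52.1    7.3  -23.5    0.   -59.1 -147.7]
shift cm [-0.1   0.   11.78] rot [0.0007 0.0006 0.0001] len 11.8 t 2.4
```

View pics/a_t.png

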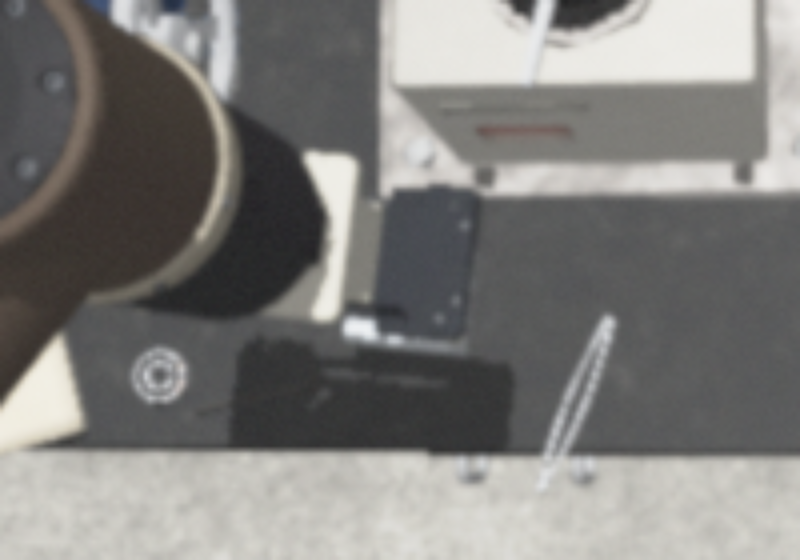

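View pics/a_s.png

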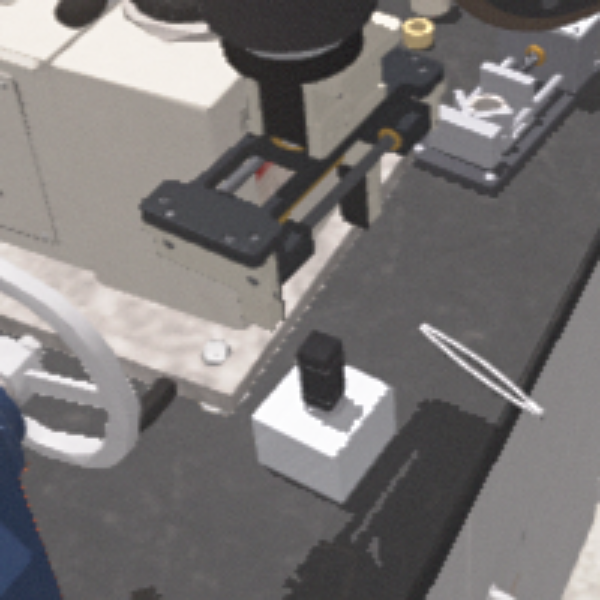

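The views show the body's long side along the jaw direction, clear of the press and the handwheel, with the bar between the fingers. Next I descend and grip.

move_arm:
  commands:
    - [8.76,-0.1,0,2,0,0,0]
    - [8.76,-0.1,0,4,0,0,0]
    - [8.76,-0.1,0,6,0,0,0]
    - [8.76,-0.1,0,8,0,0,0]
    - [8.76,-0.1,0,10,0,0,0]
    - [8.76,-0.1,0,11.4,0,0,0]
    - [8.76,-0.1,0,12,0,0,0]
    - [5.0,-0.1,0,12,0,0,0]

```text
clock: 3.5
tool_pos: [0.4447, 0.2547, 0.0595]
orientation: [-180.0, -0.0, 174.4]
force: [0.3, 0.4, 0.9]
opening: 0.0819
```

```bash
python3 -c "
from h import *
st()
S={n:cams.snapshot(n) for n in('side',)}
b=S['side']['frame'][180:320,160:300]
cv2.imwrite('pics/b_s.png',cv2.resize(b,None,fx=4,fy=4)[:,:,::-1])
"
```

```text
t 3.5 pos [444.7 254.7  59.5] ori [-1.7998e+02 -1.0000e-02  1.7438e+02] F [0.3  0.39 0.89] M [ 0.08 -0.04  0.01] open 81.9 j [  51.8   15.5  -31.8    0.   -42.7 -147.4]
```

View pics/b_s.png

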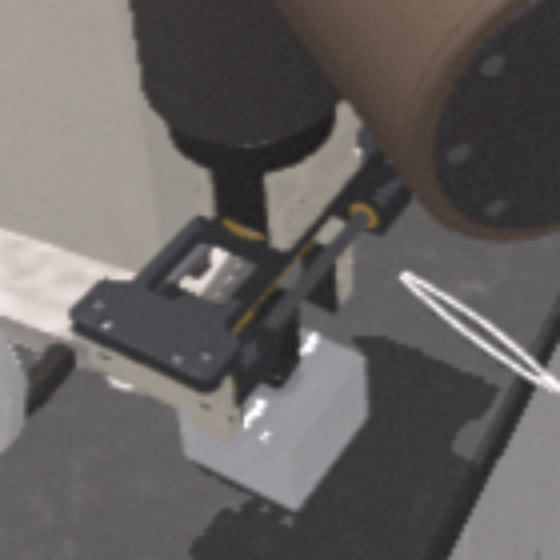

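move_arm:
  commands:
    - [4.0,0,0.1,0,0,0,0]
    - [3.0,0,0.1,0,0,0,0]
    - [2.6,0,0.1,0,0,0,0]
    - [1.5,0,0.1,0,0,0,0]
    - [1.0,0,0.1,0,0,0,0]
    - [1.0,0,0.1,0,0,0,0]
    - [1.0,0,0.1,0,0,0,0]
    - [1.0,0,0.1,0,0,0,0]

```text
clock: 4.55
tool_pos: [0.4449, 0.2559, 0.0596]
orientation: [180.0, 0.0, 174.4]
force: [-0.1, 0.1, 0.7]
opening: 0.0238
```

```bash
python3 -c "
from h import *
st()"
```

```text
t 4.55 pos [444.9 255.9  59.6] ori [1.7999e+02 1.0000e-02 1.7438e+02] F [-0.1   0.14  0.67] M [ 0.19 -0.15 -0.05] open 23.8 j [  51.9   15.6  -31.7    0.   -42.7 -147.5]
```

move_arm:
  commands:
    - [1.0,0,0,-1,0,0,0]
    - [1.0,0,0,-3,0,0,0]
    - [1.0,0,0,-5,0,0,0]
    - [1.0,0,0,-7.5,0,0,0]
    - [1.0,0,0,-10,0,0,0]
    - [1.0,0,0,-12.5,0,0,0]
    - [1.0,0,0,-14,0,0,0]
    - [1.0,0,0,-14.5,0,0,0]

```text
clock: 5.55
tool_pos: [0.4448, 0.2559, 0.2054]
orientation: [179.9, 0.0, 174.4]
force: [0.0, 0.1, -1.9]
opening: 0.0239
```

```bash
python3 -c "
from h import *
st()
plan([.4633,-.221,.2],-97.7)
S={n:cams.snapshot(n) for n in('side','top')}
b=S['side']['frame'][160:320,160:320]
cv2.imwrite('pics/c_s.png',cv2.resize(b,None,fx=3.7,fy=3.7)[:,:,::-1])
"
```

```text
t 5.55 pos [444.8 255.9 205.4] ori [1.7994e+02 3.0000e-02 1.7437e+02] F [ 0.02  0.07 -1.92] M [-0.02 -0.    0.05] open 23.9 j [  51.9    6.1  -21.3   -0.   -62.5 -147.5]
shift cm [ -6.52 -47.28   0.5 ] rot [ 4.0000e-04  1.2000e-03 -1.5347e+00] len 47.7 t 5.55
```

View pics/c_s.png

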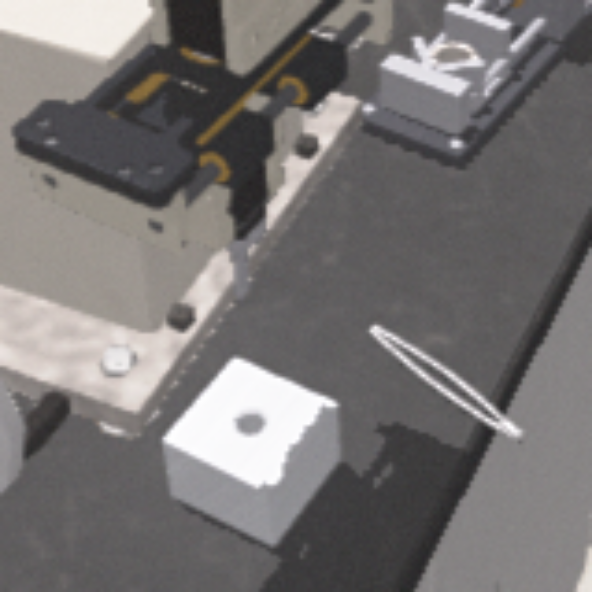

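```bash
python3 -c "
from h import *
S={n:cams.snapshot(n) for n in('side','top')}
print('tip',ray(S['side'],[[160+241/3.7,160+294/3.7]],.151))
print('hole',ray(S['side'],[[160+250/3.7,160+424/3.7]],.05))
"
```

```text
tip [[0.44489922 0.25790285 0.151     ]]
hole [[0.4454179  0.26085557 0.05      ]]
```

move_arm:
  commands:
    - [1.0,0,-2,0,0,0,0]
    - [1.0,0,-6,0,0,0,0]
    - [1.0,0,-11,0,0,0,0]
    - [1.0,0,-17,0,0,0,0]
    - [1.0,-1,-23,0,0,0,0]
    - [1.0,-2,-29,0.2,0,0,-0.18]
    - [1.0,-4,-35,0.4,0,0,-0.36]
    - [1.0,-5.5,-41,0.5,0,0,-0.54]

```text
clock: 6.75
tool_pos: [0.4541, -0.1268, 0.2]
orientation: [180.0, -0.0, -159.2]
force: [0.8, 0.6, -0.1]
opening: 0.0237
```

```bash
python3 -c "
from h import *
st()
plan([.4633,-.221,.175],-97.7)"
```

```text
t 6.75 pos [ 454.1 -126.8  200. ] ori [ 1.7999e+02 -2.0000e-02 -1.5915e+02] F [ 0.8   0.58 -0.11] M [ 0.07 -0.2   0.04] open 23.7 j [  8.4   2.3 -26.3  -0.  -61.4 -77.5]
shift cm [ 2.49 -9.13  2.5 ] rot [ 4.0000e-04 -3.0000e-04 -1.0725e+00] len 9.8 t 6.75
```

move_arm:
  commands:
    - [1.0,0.3,-1.3,0,0,0,-0.15]
    - [1.0,0.7,-2.6,0,0,0,-0.32]
    - [1.0,1,-4,0,0,0,-0.49]
    - [1.0,1.4,-5.3,0,0,0,-0.66]
    - [1.0,1.8,-6.6,0.3,0,0,-0.83]
    - [1.0,2.1,-7.9,0.8,0,0,-0.97]
    - [1.0,2.4,-8.9,1.4,0,0,-1.05]
    - [1.0,2.5,-9.1,1.7,0,0,-1.0725]

```text
clock: 7.75
tool_pos: [0.4623, -0.2193, 0.1824]
orientation: [179.9, -0.0, -98.0]
force: [0.3, -0.2, -1.7]
opening: 0.0238
```

```bash
python3 -c "
from h import *
st()
S={n:cams.snapshot(n) for n in('side','top')}
b=S['side']['frame'][60:200,220:380]
cv2.imwrite('pics/d_s.png',cv2.resize(b,None,fx=5,fy=4.2857,interpolation=cv2.INTER_CUBIC)[:600,:,::-1])
b=S['top']['frame'][140:260,280:440]
cv2.imwrite('pics/d_t.png',cv2.resize(b,None,fx=5,fy=5)[:600,:,::-1])
"
```

```text
t 7.75 pos [ 462.3 -219.3  182.4] ori [179.89  -0.   -98.03] F [ 0.3  -0.16 -1.67] M [ 0.07  0.11 -0.  ] open 23.8 j [ -3.4   7.2 -23.3  -0.  -59.6  -4.7]
```

View pics/d_s.png

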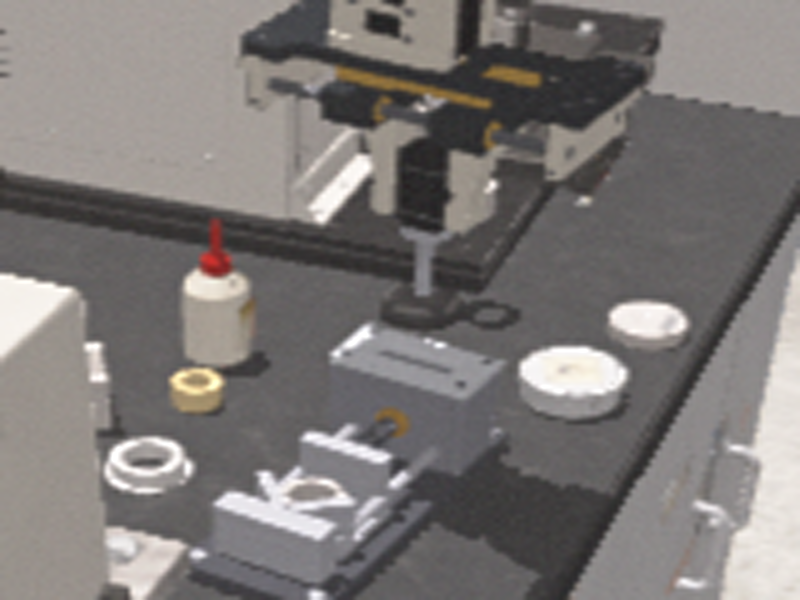

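View pics/d_t.png

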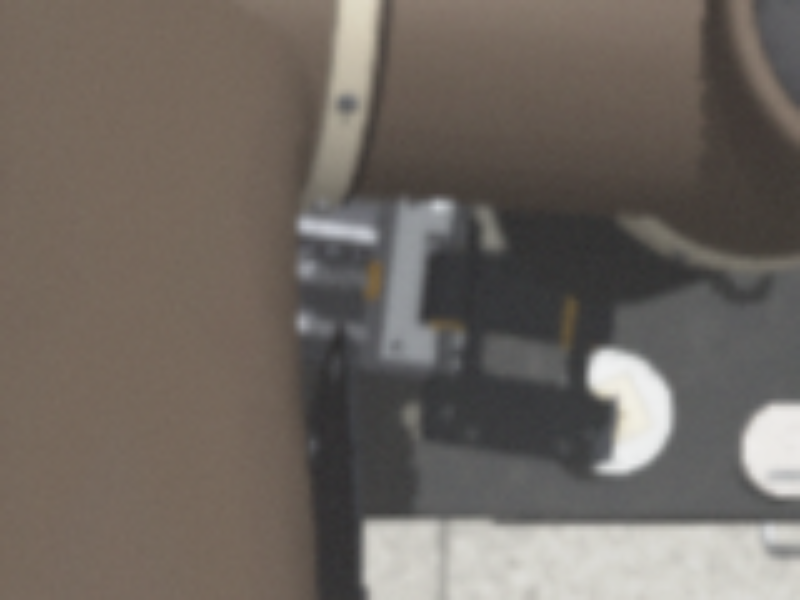

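```bash
python3 -c "
from h import *
S={n:cams.snapshot(n) for n in('side',)}
s=S['side']
print('tip',ray(s,[[220+424/5-.4,60+295.5/4.2857-.4]],.1278))
print('slot',ray(s,[[220+418.5/5-.4,60+363/4.2857-.4]],.079))
print('slot0',ray(s,[[245+408/7-.4,125+130/7-.4]],.079))
print('slotends',ray(s,[[220+380/5-.4,60+350/4.2857-.4],[220+457/5-.4,60+377/4.2857-.4]],.079))
print('cover',blob(s,(284,133,325,155),.079,135)[2])
st()
b=s['frame'][100:160,270:340]
cv2.imwrite('pics/d_s2.png',cv2.resize(b,None,fx=10,fy=10,interpolation=cv2.INTER_CUBIC)[:600,:,::-1])
"
```

```text
tip [[ 0.4621418  -0.21852909  0.1278    ]]
slot [[ 0.46126821 -0.21496101  0.079     ]]
slot0 [[ 0.46437706 -0.21987761  0.079     ]]
slotends [[ 0.48669977 -0.22054707  0.079     ]
 [ 0.43593405 -0.20838802  0.079     ]]
cover ((465.492919921875, -218.60528564453125), (55.26390075683594, 90.53385162353516), 83.27804565429688)
t 7.9 pos [ 462.9 -218.7  183. ] ori [179.95  -0.   -98.09] F [-0.41  0.24 -0.98] M [0.   0.06 0.03] open 23.6 j [ -3.3   7.2 -23.2  -0.  -59.7  -4.8]
```

View pics/d_s2.png

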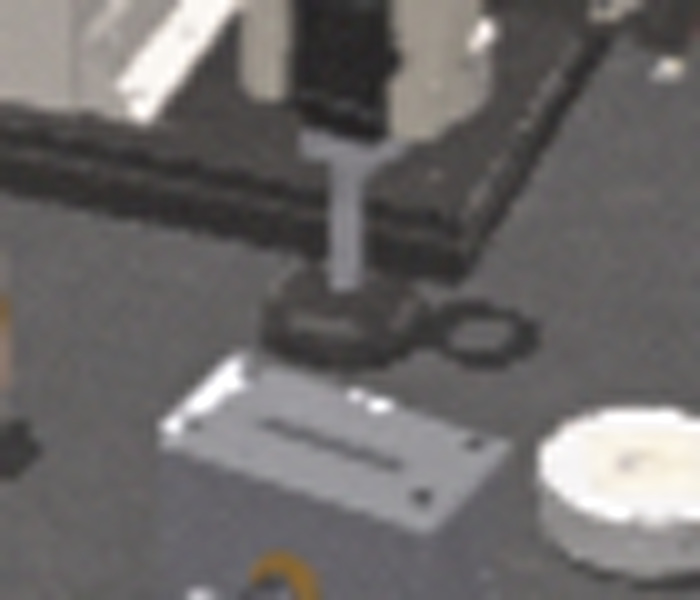

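```bash
python3 -c "
from h import *
st();plan([.4481,-.2186,.14],-97.7)"
```

```text
t 7.9 pos [ 462.9 -218.7  183. ] ori [179.95  -0.   -98.09] F [-0.41  0.24 -0.98] M [0.   0.06 0.03] open 23.6 j [ -3.3   7.2 -23.2  -0.  -59.7  -4.8]
shift cm [0.2  1.46 4.3 ] rot [ 0.0009 -0.     -0.0067] len 4.6 t 7.9
```

move_arm:
  commands:
    - [1.0,0.1,0.5,0.6,0,0,0]
    - [1.0,0.2,1,1.4,0,0,-0.006]
    - [1.0,0.2,1.4,2.2,0,0,-0.006]
    - [1.0,0.2,1.46,3,0,0,-0.006]
    - [1.0,0.2,1.46,3.7,0,0,-0.006]
    - [1.0,0.2,1.46,4.1,0,0,-0.006]
    - [1.0,0.2,1.46,4.3,0,0,-0.006]
    - [1.0,0.2,1.46,4.3,0,0,-0.006]

```text
clock: 8.9
tool_pos: [0.4489, -0.2186, 0.1403]
orientation: [180.0, -0.0, -97.6]
force: [0.2, -0.9, -0.9]
opening: 0.0235
```

```bash
python3 -c "
from h import *
st();plan([.4481,-.2186,.124],-97.7)
s=cams.snapshot('side')
b=s['frame'][100:160,270:340]
cv2.imwrite('pics/e_s2.png',cv2.resize(b,None,fx=10,fy=10,interpolation=cv2.INTER_CUBIC)[:600,:,::-1])
"
```

```text
t 8.9 pos [ 448.9 -218.6  140.3] ori [180.    -0.   -97.64] F [ 0.17 -0.86 -0.92] M [ 0.03  0.09 -0.05] open 23.5 j [ -3.4   8.4 -28.    0.  -53.5  -4.3]
shift cm [0.01 0.08 1.63] rot [ 0.0001 -0.0001  0.0011] len 1.6 t 8.9
```

View pics/e_s2.png

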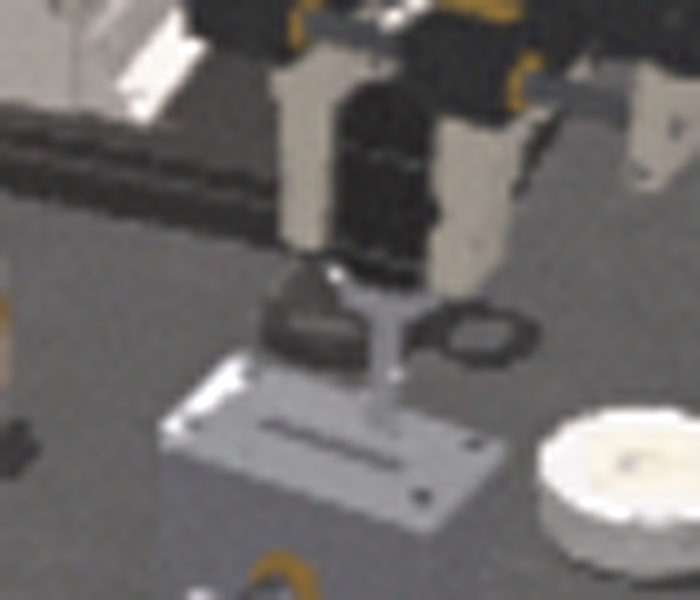

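move_arm:
  commands:
    - [1.0,0,0,0.2,0,0,0]
    - [1.0,0,0,0.4,0,0,0]
    - [1.0,0,0,0.6,0,0,0]
    - [1.0,0,0,0.8,0,0,0]
    - [1.0,0,0,1.0,0,0,0]
    - [1.0,0,0,1.2,0,0,0]
    - [1.0,0,0,1.3,0,0,0]
    - [1.0,0,0,1.3,0,0,0]

```text
clock: 9.95
tool_pos: [0.4487, -0.2186, 0.1272]
orientation: [180.0, -0.0, -97.6]
force: [-0.3, -0.5, -0.8]
opening: 0.024
```

```bash
python3 -c "
from h import *
st()"
```

```text
t 9.95 pos [ 448.7 -218.6  127.2] ori [179.99  -0.   -97.64] F [-0.29 -0.52 -0.8 ] M [0.03 0.13 0.02] open 24.0 j [ -3.4   9.3 -29.    0.  -51.7  -4.3]
```

move_arm:
  commands:
    - [1.0,0,0,0.1,0,0,0]
    - [1.0,0,0,0.2,0,0,0]
    - [1.0,0,0,0.3,0,0,0]
    - [1.0,0,0,0.4,0,0,0]
    - [1.0,0,0,0.5,0,0,0]
    - [1.0,0,0,0.6,0,0,0]
    - [1.0,0,0,0.7,0,0,0]
    - [1.0,0,0,0.7,0,0,0]

```text
clock: 10.95
tool_pos: [0.4487, -0.2186, 0.1203]
orientation: [180.0, -0.0, -97.6]
force: [0.0, 0.2, -1.0]
opening: 0.024
```

```bash
python3 -c "
from h import *
st()"
```

```text
t 10.95 pos [ 448.7 -218.6  120.3] ori [179.99  -0.   -97.64] F [ 0.05  0.22 -0.98] M [0.05 0.12 0.01] open 24.0 j [ -3.4   9.8 -29.5   0.  -50.7  -4.3]
```

move_arm:
  commands:
    - [1.0,0,0,0.1,0,0,0]
    - [1.0,0,0,0.2,0,0,0]
    - [1.0,0,0,0.3,0,0,0]
    - [1.0,0,0,0.4,0,0,0]
    - [1.0,0,0,0.5,0,0,0]
    - [1.0,0,0,0.6,0,0,0]
    - [1.0,0,0,0.66,0,0,0]
    - [1.0,0,0,0.66,0,0,0]

```text
clock: 11.95
tool_pos: [0.4489, -0.2186, 0.1138]
orientation: [-180.0, -0.0, -97.6]
force: [0.1, 1.0, -0.6]
opening: 0.0241
```

```bash
python3 -c "
from h import *
st()"
```

```text
t 11.95 pos [ 448.9 -218.6  113.8] ori [-179.99   -0.    -97.64] F [ 0.09  0.97 -0.58] M [0.05 0.05 0.01] open 24.1 j [ -3.4  10.2 -30.    0.  -49.8  -4.3]
```

move_arm:
  commands:
    - [1.0,0,-0.2,0,0,0,0]
    - [1.0,0,-0.4,0,0,0,0]
    - [1.0,0,-0.6,0,0,0,0]
    - [1.0,0,-0.8,0,0,0,0]
    - [1.0,0,-1.0,0,0,0,0]
    - [1.0,0,-1.2,0,0,0,0]
    - [1.0,0,-1.4,0,0,0,0]
    - [1.0,0,-1.6,0,0,0,0]

```text
clock: 12.95
tool_pos: [0.4626, -0.2205, 0.1133]
orientation: [179.8, 0.0, -97.7]
force: [-4.9, 1.6, 2.5]
opening: 0.0239
```

```bash
python3 -c "
from h import *
st()"
```

```text
t 12.95 pos [ 462.6 -220.5  113.3] ori [179.77   0.   -97.67] F [-4.93  1.57  2.51] M [0.56 2.56 0.02] open 23.9 j [ -3.5  11.6 -28.2  -0.  -50.4  -4.1]
```

move_arm:
  commands:
    - [1.0,0,-0.2,0,0,0,0]
    - [1.0,0,-0.4,0,0,0,0]
    - [1.0,0,-0.6,0,0,0,0]
    - [1.0,0,-0.8,0,0,0,0]
    - [1.0,0,-1.0,0,0,0,0]
    - [1.0,0,-1.1,0,0,0,0]
    - [1.0,0,-1.15,0,0,0,0]
    - [1.0,0,-1.15,0,0,0,0]

```text
clock: 13.95
tool_pos: [0.4743, -0.2221, 0.1131]
orientation: [179.8, 0.0, -97.7]
force: [-4.8, 0.1, -0.5]
opening: 0.0239
```

```bash
python3 -c "
from h import *
st()
s=cams.snapshot('side')
b=s['frame'][100:200,245:345]
cv2.imwrite('pics/f_s.png',cv2.resize(b,None,fx=6,fy=6,interpolation=cv2.INTER_CUBIC)[:600,:,::-1])"
```

```text
t 13.95 pos [ 474.3 -222.1  113.1] ori [179.8    0.   -97.67] F [-4.81  0.11 -0.5 ] M [ 0.27  2.24 -0.02] open 23.9 j [ -3.6  12.6 -26.9  -0.  -50.7  -4. ]
```

View pics/f_s.png

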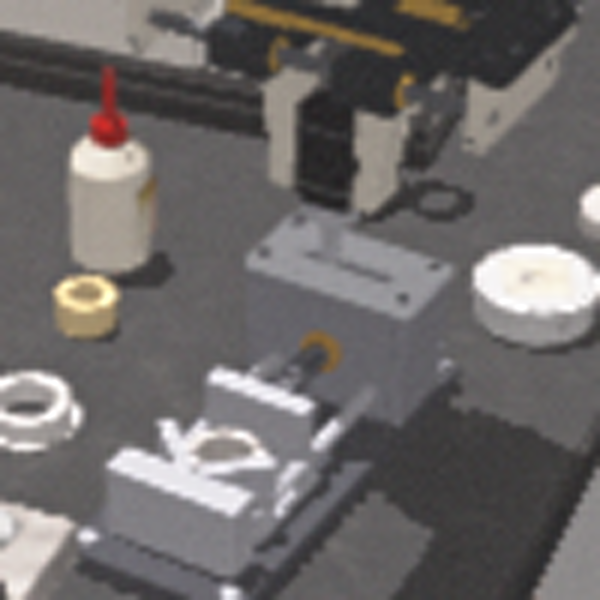

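The jaw has moved visibly toward the sleeve and the push is about 5 N, so it's turning free. I'll lift, go back, and re-enter for the next tooth.

move_arm:
  commands:
    - [1.0,0,0.3,-0.4,0,0,0]
    - [1.0,0,0.3,-1.2,0,0,0]
    - [1.0,0,0.3,-1.7,0,0,0]
    - [1.0,0,1.2,-1.7,0,0,0]
    - [1.0,0,2.0,-1.7,0,0,0]
    - [1.0,0,2.6,-1.7,0,0,0]
    - [1.0,0,2.75,-1.7,0,0,0]
    - [1.0,0,2.75,-1.5,0,0,0]

```text
clock: 15.0
tool_pos: [0.4489, -0.2186, 0.1288]
orientation: [-180.0, -0.0, -97.6]
force: [-0.1, 0.4, -1.8]
opening: 0.0239
```

```bash
python3 -c "
from h import *
st();plan([.4485,-.2186,.1136],-97.7)"
```

```text
t 15.0 pos [ 448.9 -218.6  128.8] ori [-179.97   -0.    -97.63] F [-0.07  0.41 -1.81] M [ 0.03  0.09 -0.04] open 23.9 j [ -3.4   9.2 -28.9   0.  -51.9  -4.3]
shift cm [0.01 0.04 1.52] rot [-0.0005 -0.      0.0012] len 1.5 t 15.0
```

move_arm:
  commands:
    - [1.0,0,0,0.15,0,0,0]
    - [1.0,0,0,0.3,0,0,0]
    - [1.0,0,0,0.45,0,0,0]
    - [1.0,0,0,0.6,0,0,0]
    - [1.0,0,0,0.7,0,0,0]
    - [1.0,0,0,0.8,0,0,0]
    - [1.0,0,0,0.85,0,0,0]
    - [1.0,0,0,0.85,0,0,0]

```text
clock: 16.0
tool_pos: [0.4488, -0.2186, 0.1202]
orientation: [-180.0, 0.0, -97.6]
force: [-0.5, -0.9, -1.2]
opening: 0.0238
```

move_arm:
  commands:
    - [1.0,0,0,0.2,0,0,0]
    - [1.0,0,0,0.4,0,0,0]
    - [1.0,0,0,0.6,0,0,0]
    - [1.0,0,0,0.66,0,0,0]
    - [1.0,0,-0.2,0.66,0,0,0]
    - [1.0,0,-0.4,0.66,0,0,0]
    - [1.0,0,-0.6,0.66,0,0,0]
    - [1.0,0,-0.8,0.66,0,0,0]

```text
clock: 17.0
tool_pos: [0.4551, -0.2195, 0.1133]
orientation: [179.8, -0.0, -97.7]
force: [-4.7, -0.6, 1.8]
opening: 0.0238
```

```bash
python3 -c "
from h import *
st()"
```

```text
t 17.0 pos [ 455.1 -219.5  113.3] ori [179.8   -0.   -97.66] F [-4.71 -0.6   1.77] M [0.3  2.33 0.06] open 23.8 j [ -3.5  10.9 -29.1  -0.  -50.2  -4.2]
```

move_arm:
  commands:
    - [1.0,0,-0.15,0,0,0,0]
    - [1.0,0,-0.3,0,0,0,0]
    - [1.0,0,-0.45,0,0,0,0]
    - [1.0,0,-0.6,0,0,0,0]
    - [1.0,0,-0.75,0,0,0,0]
    - [1.0,0,-0.9,0,0,0,0]
    - [1.0,0,-1.0,0,0,0,0]
    - [1.0,0,-1.0,0,0,0,0]

```text
clock: 18.0
tool_pos: [0.4647, -0.2209, 0.113]
orientation: [179.8, -0.0, -97.7]
force: [-4.8, -0.4, 1.3]
opening: 0.024
```

```bash
python3 -c "
from h import *
st()
s=cams.snapshot('side')
b=s['frame'][130:200,255:325]
cv2.imwrite('pics/g_s.png',cv2.resize(b,None,fx=8,fy=8,interpolation=cv2.INTER_CUBIC)[:600,:,::-1])"
```

```text
t 18.0 pos [ 464.7 -220.9  113. ] ori [179.76  -0.   -97.66] F [-4.77 -0.44  1.35] M [ 0.26  2.43 -0.  ] open 24.0 j [ -3.5  11.8 -28.   -0.  -50.5  -4.1]
```

View pics/g_s.png

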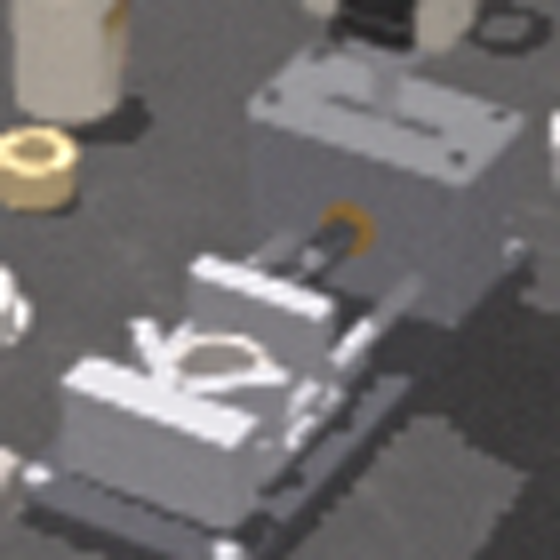

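move_arm:
  commands:
    - [1.0,0,-0.1,0,0,0,0]
    - [1.0,0,-0.2,0,0,0,0]
    - [1.0,0,-0.3,0,0,0,0]
    - [1.0,0,-0.4,0,0,0,0]
    - [1.0,0,-0.4,0,0,0,0]
    - [1.0,0,-0.4,0,0,0,0]
    - [1.0,0,-0.4,0,0,0,0]
    - [1.0,0,-0.4,0,0,0,0]

```text
clock: 19.05
tool_pos: [0.4678, -0.2213, 0.1125]
orientation: [179.7, 0.0, -97.7]
force: [-5.3, 0.8, -1.4]
opening: 0.024
```

move_arm:
  commands:
    - [1.0,0,-0.1,0,0,0,0]
    - [1.0,0,-0.2,0,0,0,0]
    - [1.0,0,-0.3,0,0,0,0]
    - [1.0,0,-0.4,0,0,0,0]
    - [1.0,0,-0.5,0,0,0,0]
    - [1.0,0,-0.55,0,0,0,0]
    - [1.0,0,-0.55,0,0,0,0]
    - [1.0,0,-0.55,0,0,0,0]

```text
clock: 20.05
tool_pos: [0.4742, -0.2221, 0.113]
orientation: [179.8, 0.0, -97.7]
force: [-5.3, 1.2, 0.2]
opening: 0.0237
```

```bash
python3 -c "
from h import *
st()
s=cams.snapshot('side')
b=s['frame'][130:200,255:325]
cv2.imwrite('pics/h_s.png',cv2.resize(b,None,fx=8,fy=8,interpolation=cv2.INTER_CUBIC)[:600,:,::-1])"
```

```text
t 20.05 pos [ 474.2 -222.1  113. ] ori [179.78   0.   -97.67] F [-5.26  1.21  0.19] M [ 0.22  2.2  -0.01] open 23.7 j [ -3.6  12.6 -26.9  -0.  -50.7  -4. ]
```

View pics/h_s.png

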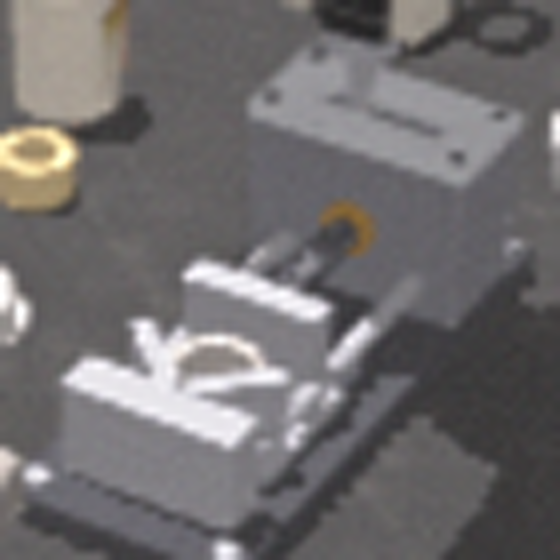

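move_arm:
  commands:
    - [1.0,0,0.3,-0.4,0,0,0]
    - [1.0,0,0.3,-1.2,0,0,0]
    - [1.0,0,0.3,-1.7,0,0,0]
    - [1.0,0,1.2,-1.7,0,0,0]
    - [1.0,0,2.0,-1.7,0,0,0]
    - [1.0,0,2.6,-1.7,0,0,0]
    - [1.0,0,2.75,-1.7,0,0,0]
    - [1.0,0,2.75,-1.3,0,0,0]

```text
clock: 21.1
tool_pos: [0.4491, -0.2186, 0.1268]
orientation: [-179.9, -0.0, -97.6]
force: [0.4, -0.7, -0.3]
opening: 0.0242
```

move_arm:
  commands:
    - [1.0,0,0,0.15,0,0,0]
    - [1.0,0,0,0.3,0,0,0]
    - [1.0,0,0,0.4,0,0,0]
    - [1.0,0,0,0.5,0,0,0]
    - [1.0,0,0,0.6,0,0,0]
    - [1.0,0,0,0.65,0,0,0]
    - [1.0,0,0,0.65,0,0,0]
    - [1.0,0,0,0.65,0,0,0]

```text
clock: 22.1
tool_pos: [0.4489, -0.2185, 0.1202]
orientation: [-180.0, -0.0, -97.6]
force: [-0.2, 0.1, -1.5]
opening: 0.024
```

```bash
python3 -c "
from h import *
st()"
```

```text
t 22.1 pos [ 448.9 -218.5  120.2] ori [-179.99   -0.    -97.63] F [-0.21  0.07 -1.53] M [-0.03  0.12 -0.01] open 24.0 j [ -3.4   9.8 -29.5   0.  -50.7  -4.3]
```

move_arm:
  commands:
    - [1.0,0,0,0.2,0,0,0]
    - [1.0,0,0,0.4,0,0,0]
    - [1.0,0,0,0.6,0,0,0]
    - [1.0,0,0,0.66,0,0,0]
    - [1.0,0,-0.15,0.66,0,0,0]
    - [1.0,0,-0.3,0.66,0,0,0]
    - [1.0,0,-0.4,0.66,0,0,0]
    - [1.0,0,-0.4,0.66,0,0,0]

```text
clock: 23.1
tool_pos: [0.4519, -0.219, 0.1133]
orientation: [179.9, -0.0, -97.7]
force: [-4.4, 1.5, 1.7]
opening: 0.0239
```

move_arm:
  commands:
    - [1.0,0,-0.1,0,0,0,0]
    - [1.0,0,-0.2,0,0,0,0]
    - [1.0,0,-0.3,0,0,0,0]
    - [1.0,0,-0.3,0,0,0,0]
    - [1.0,0,-0.3,0,0,0,0]
    - [1.0,0,-0.3,0,0,0,0]
    - [1.0,0,-0.3,0,0,0,0]
    - [1.0,0,-0.3,0,0,0,0]

```text
clock: 24.1
tool_pos: [0.4538, -0.2194, 0.1131]
orientation: [179.8, -0.0, -97.7]
force: [-7.5, 1.6, 2.8]
opening: 0.0236
```

```bash
python3 -c "
from h import *
st()"
```

```text
t 24.1 pos [ 453.8 -219.4  113.1] ori [ 1.7979e+02 -1.0000e-02 -9.7660e+01] F [-7.49  1.65  2.84] M [ 0.45  2.98 -0.05] open 23.6 j [ -3.4  10.8 -29.3  -0.  -50.1  -4.2]
```

move_arm:
  commands:
    - [1.0,0,-0.03,0,0,0,0]
    - [1.0,0,-0.06,0,0,0,0]
    - [1.0,0,-0.1,0,0,0,0]
    - [1.0,0,-0.1,0,0,0,0]
    - [1.0,0,-0.1,0,0,0,0]
    - [1.0,0,-0.1,0,0,0,0]
    - [1.0,0,-0.1,0,0,0,0]
    - [1.0,0,-0.1,0,0,0,0]

```text
clock: 25.1
tool_pos: [0.4542, -0.2195, 0.113]
orientation: [179.7, -0.0, -97.7]
force: [-8.6, 2.0, 4.3]
opening: 0.0238
```

```bash
python3 -c "
from h import *
st()
s=cams.snapshot('side')
b=s['frame'][130:200,255:325]
cv2.imwrite('pics/i_s.png',cv2.resize(b,None,fx=8,fy=8,interpolation=cv2.INTER_CUBIC)[:600,:,::-1])"
```

```text
t 25.1 pos [ 454.2 -219.5  113. ] ori [ 1.7973e+02 -1.0000e-02 -9.7670e+01] F [-8.59  1.97  4.27] M [0.57 3.51 0.01] open 23.8 j [ -3.5  10.9 -29.2  -0.  -50.2  -4.2]
```

View pics/i_s.png

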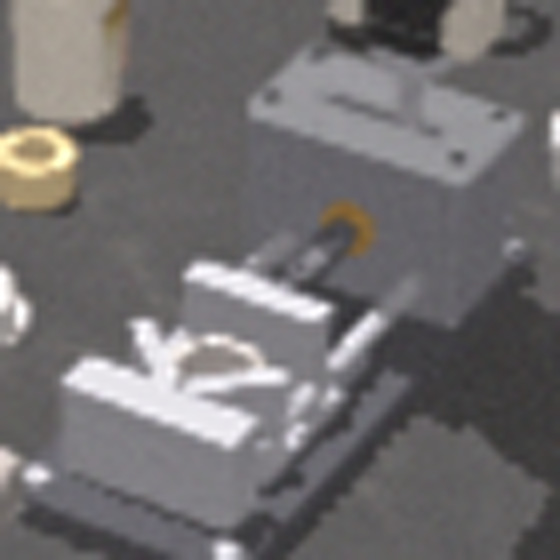

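move_arm:
  commands:
    - [1.0,0,-0.03,0,0,0,0]
    - [1.0,0,-0.06,0,0,0,0]
    - [1.0,0,-0.09,0,0,0,0]
    - [1.0,0,-0.09,0,0,0,0]
    - [1.0,0,-0.09,0,0,0,0]
    - [1.0,0,-0.09,0,0,0,0]
    - [1.0,0,-0.09,0,0,0,0]
    - [1.0,0,-0.09,0,0,0,0]

```text
clock: 26.15
tool_pos: [0.4547, -0.2196, 0.1129]
orientation: [179.7, -0.0, -97.7]
force: [-9.5, 0.9, 5.5]
opening: 0.024
```

```bash
python3 -c "
from h import *
for i in range(4):
  st();cams.snapshot('side')"
```

```text
t 26.15 pos [ 454.7 -219.6  112.9] ori [ 1.7969e+02 -1.0000e-02 -9.7680e+01] F [-9.47  0.88  5.46] M [ 0.65  3.97 -0.01] open 24.0 j [ -3.5  11.  -29.1  -0.  -50.2  -4.2]
t 26.2 pos [ 454.7 -219.6  113. ] ori [ 1.7969e+02 -1.0000e-02 -9.7670e+01] F [-8.48  2.3   5.24] M [ 0.65  3.99 -0.01] open 23.7 j [ -3.5  11.  -29.1  -0.  -50.2  -4.2]
t 26.25 pos [ 454.7 -219.6  113. ] ori [ 1.7969e+02 -1.0000e-02 -9.7670e+01] F [-9.72  2.19  5.84] M [0.7  4.01 0.01] open 23.7 j [ -3.5  11.  -29.1  -0.  -50.2  -4.2]
t 26.3 pos [ 454.7 -219.6  113. ] ori [ 1.7969e+02 -1.0000e-02 -9.7670e+01] F [-9.67  1.24  4.65] M [0.67 4.01 0.02] open 23.8 j [ -3.5  11.  -29.1  -0.  -50.2  -4.2]
```

move_arm:
  commands:
    - [1.0,0,-0.02,0,0,0,0]
    - [1.0,0,-0.05,0,0,0,0]
    - [1.0,0,-0.05,0,0,0,0]
    - [1.0,0,-0.05,0,0,0,0]
    - [1.0,0,-0.05,0,0,0,0]
    - [1.0,0,-0.05,0,0,0,0]
    - [1.0,0,-0.05,0,0,0,0]
    - [1.0,0,-0.05,0,0,0,0]

```text
clock: 27.35
tool_pos: [0.4549, -0.2197, 0.1129]
orientation: [179.7, -0.0, -97.7]
force: [-9.8, 1.6, 5.6]
opening: 0.024
```

```bash
python3 -c "
from h import *
import numpy as np
F=[];M=[]
for i in range(6):
  o=sensors.get_obs();F.append(o['force']);M.append(o['moment']);s=cams.snapshot('side')
print(np.mean(F,0),np.mean(M,0));st()"
```

```text
[-9.71050949  1.77273091  5.58874315] [ 0.69707658  4.22762297 -0.00855555]
t 27.65 pos [ 454.9 -219.7  112.9] ori [ 1.7966e+02 -1.0000e-02 -9.7680e+01] F [-9.5   2.06  5.73] M [0.75 4.24 0.02] open 24.3 j [ -3.5  11.  -29.   -0.  -50.3  -4.2]
```

About 9.9 N now, up from 5 N free, and each further 1 mm of command advances the blade only about 0.4 mm. The wheel has gone firm, so I'll stop here, back the blade off and lift out.

move_arm:
  commands:
    - [1.0,0,0.2,0,0,0,0]
    - [1.0,0,0.4,0,0,0,0]
    - [1.0,0,0.6,0,0,0,0]
    - [1.0,0,0.65,-0.2,0,0,0]
    - [1.0,0,0.65,-1,0,0,0]
    - [1.0,0,0.65,-2,0,0,0]
    - [1.0,0,0.65,-3.5,0,0,0]
    - [1.0,0,0.65,-5,0,0,0]

```text
clock: 28.65
tool_pos: [0.4519, -0.219, 0.165]
orientation: [-180.0, -0.0, -97.6]
force: [0.2, 0.5, -1.4]
opening: 0.0239
```

```bash
python3 -c "
from h import *
st()
plan([.448,-.12,.205],-97.7)
plan([.448,-.12,.205],-185.6)
s=cams.snapshot('side')
b=s['frame'][80:200,235:345]
cv2.imwrite('pics/j_s.png',cv2.resize(b,None,fx=5,fy=5,interpolation=cv2.INTER_CUBIC)[:600,:,::-1])"
```

```text
t 28.65 pos [ 451.9 -219.   165. ] ori [-179.95   -0.    -97.64] F [ 0.18  0.53 -1.44] M [ 0.02  0.08 -0.01] open 23.9 j [ -3.4   7.2 -25.9   0.  -56.9  -4.2]
shift cm [-9.76  1.7  -4.  ] rot [-0.0008 -0.0001  0.0011] len 10.7 t 28.65
shift cm [-9.76  1.7  -4.  ] rot [-7.0000e-04  6.0000e-04  1.5352e+00] len 10.7 t 28.65
```

View pics/j_s.png

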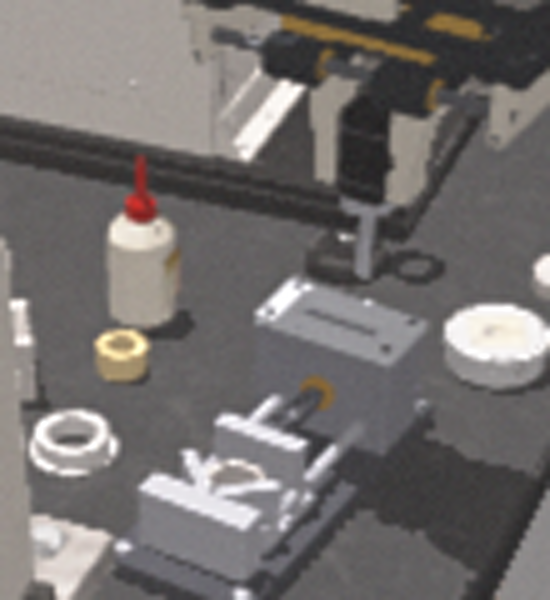

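move_arm:
  commands:
    - [1.0,-1,0.2,-1,0,0,0.1]
    - [1.0,-2.2,0.4,-2,0,0,0.25]
    - [1.0,-3.4,0.6,-3,0,0,0.42]
    - [1.0,-4.7,0.8,-3.6,0,0,0.59]
    - [1.0,-6,1.1,-4,0,0,0.76]
    - [1.0,-7.3,1.3,-4,0,0,0.93]
    - [1.0,-8.6,1.5,-4,0,0,1.1]
    - [1.0,-9.76,1.7,-4,0,0,1.26]

```text
clock: 29.7
tool_pos: [0.4478, -0.1195, 0.204]
orientation: [180.0, 0.0, -170.1]
force: [-0.8, 1.0, -0.2]
opening: 0.0234
```

```bash
python3 -c "
from h import *
st()
plan([.4449,.2559,.205],-185.6)"
```

```text
t 29.7 pos [ 447.8 -119.5  204. ] ori [ 1.8000e+02  4.0000e-02 -1.7014e+02] F [-0.8   1.02 -0.21] M [ 0.02 -0.02 -0.06] open 23.4 j [  9.5   1.2 -26.9  -0.  -61.9 -89.6]
shift cm [-6.14 37.03 -0.09] rot [2.000e-04 7.000e-04 2.698e-01] len 37.5 t 29.7
```

move_arm:
  commands:
    - [1.0,-0.8,5,0,0,0,0.1]
    - [1.0,-1.7,10.2,0,0,0,0.2]
    - [1.0,-2.6,15.6,0,0,0,0.27]
    - [1.0,-3.5,21,0,0,0,0.27]
    - [1.0,-4.4,26.4,0,0,0,0.27]
    - [1.0,-5.3,31.8,0,0,0,0.27]
    - [1.0,-5.9,35.8,-0.1,0,0,0.27]
    - [1.0,-6.14,37,-0.1,0,0,0.27]

```text
clock: 30.7
tool_pos: [0.4428, 0.2573, 0.2048]
orientation: [180.0, 0.0, 174.8]
force: [0.9, -0.7, -1.6]
opening: 0.0235
```

```bash
python3 -c "
from h import *
st()
S={n:cams.snapshot(n) for n in('side','top')}
b=S['side']['frame'][190:310,180:300]
cv2.imwrite('pics/k_s.png',cv2.resize(b,None,fx=5,fy=5,interpolation=cv2.INTER_CUBIC)[:600,:,::-1])
a=S['top']['frame'][165:225,285:385]
cv2.imwrite('pics/k_t.png',cv2.resize(a,None,fx=6,fy=6,interpolation=cv2.INTER_CUBIC)[:600,:,::-1])
"
```

```text
t 30.7 pos [442.8 257.3 204.8] ori [1.7997e+02 2.0000e-02 1.7483e+02] F [ 0.94 -0.71 -1.62] M [-0.12 -0.04  0.03] open 23.5 j [  52.2    6.1  -21.5    0.   -62.5 -147.3]
```

View pics/k_s.png

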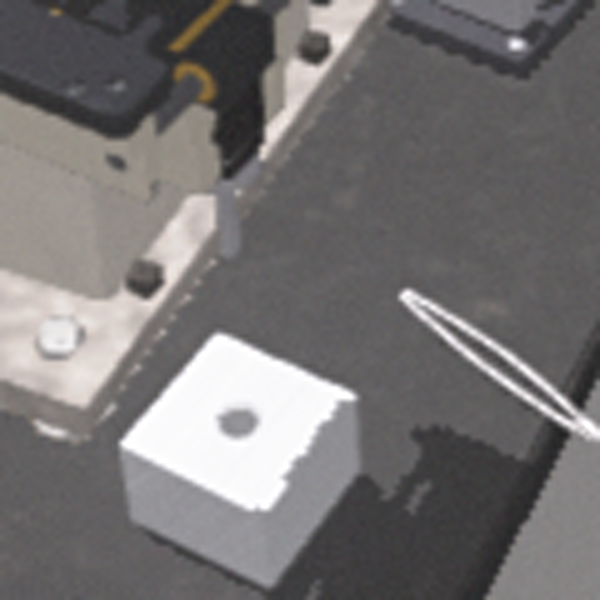

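View pics/k_t.png

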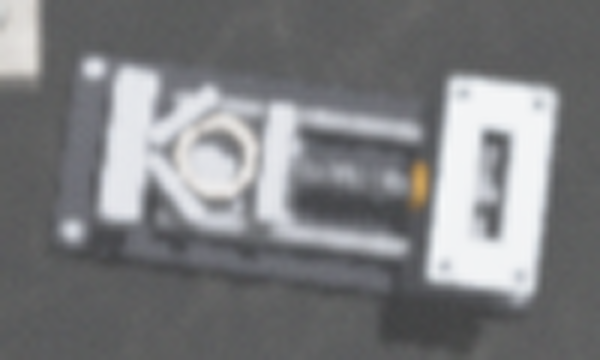

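```bash
python3 -c "
from h import *
S={n:cams.snapshot(n) for n in('side',)}
s=S['side']
st()
print('tip',ray(s,[[180+233/5-.4,190+258/5-.4]],.150))
print('hole',ray(s,[[180+237.5/5-.4,190+423/5-.4]],.05))
o=sensors.get_obs()['tool_pos']
# predicted px of an upright bar: tip, collar bottom
for dx in(-.01,0,.01):
  P=proj(s,[o+[dx,0,-.0546],o+[0,0,-.0096]]);print(dx,(P-[180,190]+.4)*5)
b=s['frame'][215:250,205:245]
cv2.imwrite('pics/l_s.png',cv2.resize(b,None,fx=15,fy=15,interpolation=cv2.INTER_CUBIC)[:600,:,::-1])
"
```

```text
t 30.85 pos [442.7 254.9 204.5] ori [-1.7998e+02 -2.0000e-02  1.7473e+02] F [ 0.52 -0.01 -1.24] M [-0.08  0.05 -0.04] open 23.7 j [  52.     6.   -21.6   -0.   -62.5 -147.2]
tip [[0.4413816  0.26026082 0.15      ]]
hole [[0.44678734 0.26034344 0.05      ]]
-0.01 [[259.82172388 255.76406431]
 [228.63360909 162.59424379]]
0 [[236.63613686 247.93833101]
 [228.63360909 162.59424379]]
0.01 [[213.62812395 240.1724555 ]
 [228.63360909 162.59424379]]
```

View pics/l_s.png

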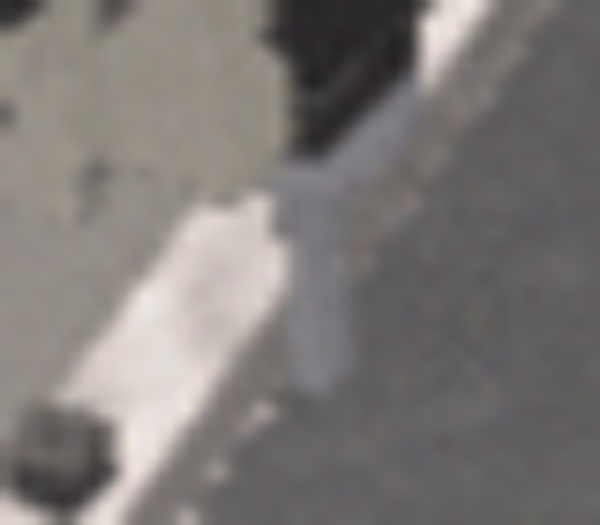

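The top view shows the jaw's face against the sleeve, and the sleeve pushed about 7 zoom px (1.2 px) toward the vee. The side view shows the bar upright with its tip at about (226,241) and the hole at about (227,274). I'll go down over the hole.

```bash
python3 -c "
from h import *
st();plan([.446,.257,.112],-185.6)"
```

```text
t 30.85 pos [442.7 254.9 204.5] ori [-1.7998e+02 -2.0000e-02  1.7473e+02] F [ 0.52 -0.01 -1.24] M [-0.08  0.05 -0.04] open 23.7 j [  52.     6.   -21.6   -0.   -62.5 -147.2]
shift cm [-0.31  0.24  9.25] rot [-0.0004 -0.0003  0.0058] len 9.3 t 30.85
```

move_arm:
  commands:
    - [1.0,-0.15,0.1,1.5,0,0,0]
    - [1.0,-0.3,0.2,3.2,0,0,0.005]
    - [1.0,-0.3,0.2,5,0,0,0.005]
    - [1.0,-0.3,0.2,6.8,0,0,0.005]
    - [1.0,-0.3,0.2,8.2,0,0,0.005]
    - [1.0,-0.3,0.2,9,0,0,0.005]
    - [1.0,-0.3,0.2,9.2,0,0,0.005]
    - [1.0,-0.3,0.2,9.2,0,0,0.005]

```text
clock: 31.85
tool_pos: [0.4463, 0.2569, 0.1128]
orientation: [180.0, 0.0, 174.4]
force: [-0.1, 0.1, -0.6]
opening: 0.0242
```

```bash
python3 -c "
from h import *
st();plan([.446,.257,.09],-185.6)
s=cams.snapshot('side')
b=s['frame'][240:300,195:255]
cv2.imwrite('pics/m_s.png',cv2.resize(b,None,fx=10,fy=10,interpolation=cv2.INTER_CUBIC)[:600,:,::-1])
o=sensors.get_obs()['tool_pos']
print((proj(s,[o-[0,0,.0546],[.446,.257,.05],o-[0,0,.0096]])-[195,240]+.5)*10)"
```

```text
t 31.85 pos [446.3 256.9 112.8] ori [1.7998e+02 2.0000e-02 1.7441e+02] F [-0.11  0.1  -0.57] M [-0.01 -0.04  0.  ] open 24.2 j [  51.8   11.7  -28.2    0.   -50.1 -147.4]
shift cm [0.03 0.   2.28] rot [0.0004 0.0004 0.0002] len 2.3 t 31.85
[[332.85656567 309.70077352]
 [337.17434304 336.57339676]
 [318.28741972 162.13418341]]
```

View pics/m_s.png

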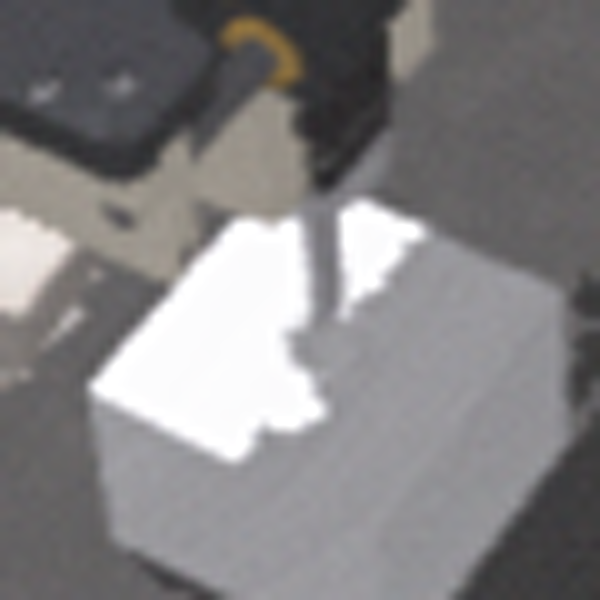

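move_arm:
  commands:
    - [1.0,-0.1,0,0,0,0,0]
    - [1.0,-0.1,0,0.3,0,0,0]
    - [1.0,-0.1,0,0.6,0,0,0]
    - [1.0,-0.1,0,0.9,0,0,0]
    - [1.0,-0.1,0,1.2,0,0,0]
    - [1.0,-0.1,0,1.5,0,0,0]
    - [1.0,-0.1,0,1.5,0,0,0]
    - [1.0,-0.1,0,1.5,0,0,0]

```text
clock: 32.9
tool_pos: [0.4471, 0.2567, 0.0976]
orientation: [-180.0, 0.0, 174.4]
force: [-0.1, -0.4, -1.1]
opening: 0.0237
```

```bash
python3 -c "
from h import *
st()"
```

```text
t 32.9 pos [447.1 256.7  97.6] ori [-180.      0.    174.41] F [-0.15 -0.35 -1.14] M [-0.03 -0.06 -0.05] open 23.7 j [  51.7   12.8  -29.1    0.   -48.1 -147.3]
```

move_arm:
  commands:
    - [1.0,0,0,0.4,0,0,0]
    - [1.0,0,0,0.8,0,0,0]
    - [1.0,0,0,1.2,0,0,0]
    - [1.0,0,0,1.6,0,0,0]
    - [1.0,0,0,2.0,0,0,0]
    - [1.0,0,0,2.4,0,0,0]
    - [1.0,0,0,2.6,0,0,0]
    - [1.0,0,0,2.6,0,0,0]

```text
clock: 33.9
tool_pos: [0.4471, 0.2567, 0.0714]
orientation: [-180.0, -0.0, 174.4]
force: [-0.8, 0.2, -0.8]
opening: 0.0237
```

```bash
python3 -c "
from h import *
st()"
```

```text
t 33.9 pos [447.1 256.7  71.4] ori [-1.7999e+02 -1.0000e-02  1.7441e+02] F [-0.84  0.17 -0.81] M [-0.03 -0.01  0.02] open 23.7 j [  51.7   14.8  -30.7   -0.   -44.5 -147.3]
```

move_arm:
  commands:
    - [1.0,0,0,0.3,0,0,0]
    - [1.0,0,0,0.6,0,0,0]
    - [1.0,0,0,0.8,0,0,0]
    - [1.0,0,0,0.95,0,0,0]
    - [1.0,0,0,1.05,0,0,0]
    - [1.0,0,0,1.1,0,0,0]
    - [1.0,0,0,1.15,0,0,0]
    - [1.0,0,0,1.15,0,0,0]

```text
clock: 34.9
tool_pos: [0.4471, 0.2567, 0.0601]
orientation: [180.0, 0.0, 174.4]
force: [0.0, 1.4, -0.8]
opening: 0.0242
```

```bash
python3 -c "
from h import *
st()
s=cams.snapshot('side')
b=s['frame'][230:300,190:260]
cv2.imwrite('pics/n_s.png',cv2.resize(b,None,fx=8,fy=8,interpolation=cv2.INTER_CUBIC)[:600,:,::-1])"
```

```text
t 34.9 pos [447.1 256.7  60.1] ori [180.     0.   174.41] F [ 0.02  1.43 -0.84] M [-0.01 -0.05 -0.  ] open 24.2 j [  51.7   15.7  -31.4    0.   -42.9 -147.3]
```

View pics/n_s.png

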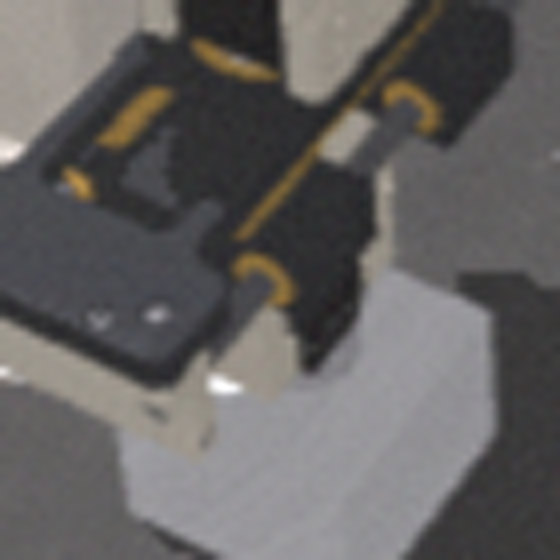

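move_arm:
  commands:
    - [1.0,0,0,0.02,0,0,0]
    - [1.0,0,0,0.04,0,0,0]
    - [1.0,0,0,0.06,0,0,0]
    - [1.0,0,0,0.08,0,0,0]
    - [1.0,0,0,0.1,0,0,0]
    - [1.0,0,0,0.12,0,0,0]
    - [1.0,0,0,0.12,0,0,0]
    - [1.0,0,0,0.12,0,0,0]

```text
clock: 35.95
tool_pos: [0.4472, 0.2567, 0.0596]
orientation: [180.0, 0.0, 174.4]
force: [-3.1, -1.3, 9.2]
opening: 0.0241
```

```bash
python3 -c "
from h import *
st()"
```

```text
t 35.95 pos [447.2 256.7  59.6] ori [1.7999e+02 2.0000e-02 1.7442e+02] F [-3.14 -1.27  9.2 ] M [-0.49  1.38 -0.03] open 24.1 j [  51.7   15.8  -31.4    0.   -42.8 -147.3]
```

Collar seated at 59.6 mm, the same height as at pick-up, with about 9 N. I'll ease off a little and release.

move_arm:
  commands:
    - [1.0,0,0,-0.07,0,0,0]
    - [1.0,0,0,-0.07,0,0,0]
    - [2.6,0,0,-0.07,0,0,0]
    - [3.5,0,0,-0.07,0,0,0]
    - [5,0,0,-0.07,0,0,0]
    - [6.5,0,0,-0.07,0,0,0]
    - [8,0,0,-0.07,0,0,0]
    - [8.5,0,0,-0.07,0,0,0]

```text
clock: 36.95
tool_pos: [0.4471, 0.2567, 0.0595]
orientation: [180.0, -0.0, 174.4]
force: [-0.3, 0.9, -0.9]
opening: 0.0695
```

move_arm:
  commands:
    - [8.5,0,0,0,0,0,0]
    - [8.5,0,0,0,0,0,0]
    - [8.5,0,0,-1,0,0,0]
    - [8.5,0,0,-3,0,0,0]
    - [8.5,0,0,-6,0,0,0]
    - [8.5,0,0,-9,0,0,0]
    - [8.5,0,0,-12,0,0,0]
    - [8.5,0,0,-13,0,0,0]

```text
clock: 37.95
tool_pos: [0.4478, 0.2574, 0.1921]
orientation: [179.8, 0.1, 174.4]
force: [0.0, 0.2, 0.2]
opening: 0.0851
```

```bash
python3 -c "
from h import *
st()
S={n:cams.snapshot(n) for n in('side','top')}
b=S['side']['frame'][230:310,180:280]
cv2.imwrite('pics/o_s.png',cv2.resize(b,None,fx=7,fy=7,interpolation=cv2.INTER_CUBIC)[:600,:,::-1])
b=S['side']['frame'][125:205,245:345]
cv2.imwrite('pics/o_f.png',cv2.resize(b,None,fx=7,fy=7,interpolation=cv2.INTER_CUBIC)[:600,:,::-1])"
```

```text
t 37.95 pos [447.8 257.4 192.1] ori [1.7983e+02 1.4000e-01 1.7442e+02] F [0.02 0.24 0.2 ] M [ 0.04 -0.03 -0.02] open 85.1 j [  51.7    7.   -22.2    0.   -60.6 -147.3]
```

View pics/o_s.png

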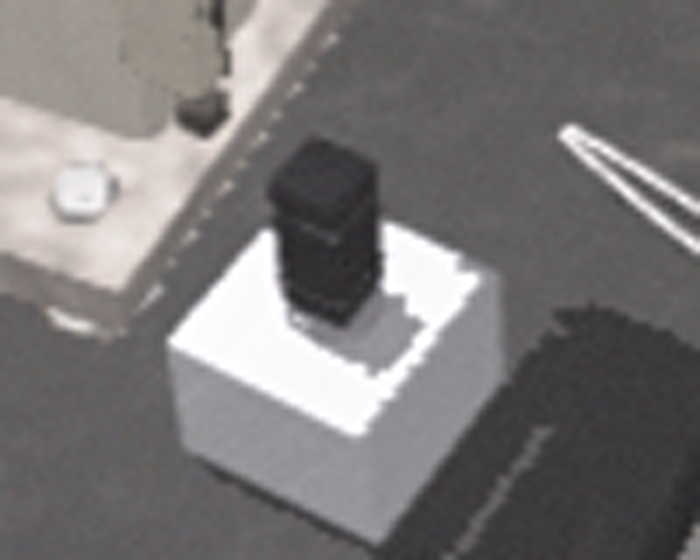

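View pics/o_f.png

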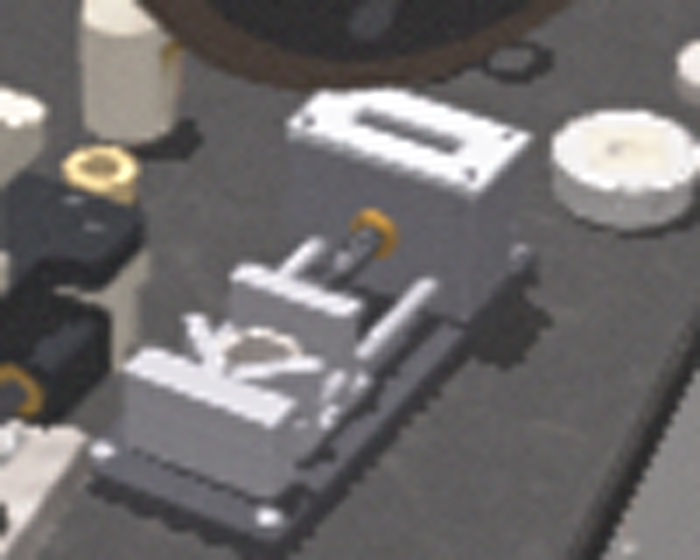

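```bash
python3 -c "
from h import *
s=cams.snapshot('top')
v=np.array([np.sin(np.radians(7.7)),np.cos(np.radians(7.7)),0])
for n,sl,jf in(('before',(224,157),(292,160)),('after',(217,155),(265,160))):
  q=lambda p:[[285+p[0]/6-.4,165+p[1]/6-.4]]
  a=ray(s,q(sl),.036)[0];b=ray(s,q(jf),.063)[0]
  print(n,a,b,'gap sleeve centre-jaw face mm',((a-b)@v*1000).round(1))
f=s['frame'];cv2.imwrite('pics/p_t.png',cv2.resize(f[160:250,60:460],None,fx=2,fy=2)[:,:,::-1])
"
```

```text
before [ 0.47929287 -0.11314738  0.036     ] [ 0.47448552 -0.13931139  0.063     ] gap sleeve centre-jaw face mm 26.6
after [ 0.48015957 -0.11006873  0.036     ] [ 0.4744095  -0.12770582  0.063     ] gap sleeve centre-jaw face mm 18.2
```

View pics/p_t.png

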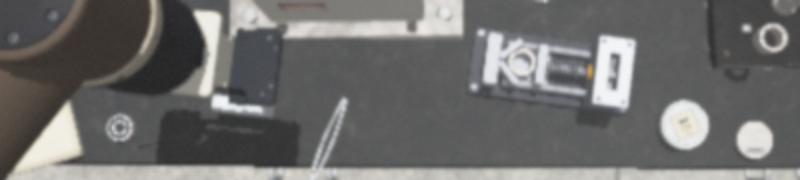

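The gap from sleeve centre to jaw face is now 18.2 mm, against an 18 mm radius, so they're in contact. The tin and the rest are where they were, and I'm handing in.

```bash
python3 -c "
from plant import job
print(job.close_job())"
```

```text
the job is handed in; nothing more can be done
None
```

The jaw is closed on the sleeve, the bar is back upright in its stand, and the job was handed in at about 38 s of the 72 s allowed.

**Wheel:** I turned the star wheel with two full strokes and a short third one. The push rose from about 5 N turning free to about 9.9 N, and I stopped there. That is right at "about 10 N is snug" and well below the 14 N overload.

**Blade turned a quarter:** The press beside the stand left no room to grip the bar the other way. I gripped it with the jaws along y and turned the gripper 90° at the fixture, so the blade's 8 mm width lay along the slot. It fitted and worked without trouble.

**Last checks:**
- **Sleeve:** In the top view the distance from sleeve centre to jaw face went from 26.6 mm to 18.2 mm. The sleeve's radius is 18 mm, so they are touching. The sleeve itself moved about 3 mm toward the vee.
- **Bar:** It seated at the same gripper height as when I picked it up, pressing with about 9 N before I eased off. The side picture shows it standing upright.
- **Arm:** It stands open and clear above the stand, reading about zero force.
- **Bystanders:** The tin is where it was. I did not move near the hex key, but it was in the gripper's shadow in the last top picture, so I could not confirm it by eye.

The two cameras disagreed by 1.5–3 mm on the stand and cover positions. I used values between them, and both fits went in without contact.

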